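# Sweep sample discs through the tray gate

### The job

Three loose metal sample discs lie on the raised sorting tray: push them with the fingertips, one at a time, through the narrow gate in the tray's rim so that each drops into the slot behind it. Only push them along the tray, do not pick up or lift any disc. Leave the small jar and the brass weight on the tray, and the cup and bottle beside it, standing where they are.

Things in the scene. Friction and masses are not known exactly. Their poses are not given: they have to be found in the camera images.
- tray: fixed sorting tray: pale grey flat deck, low steel rim, a gate and slot on its -y side. Origin on the bench under the deck's middle, z up. Deck 60 mm above the bench, x -120 to 120, y -100 to 100 mm; rim 4 mm thick, 12 mm above the deck. Discs start with centres at y -10 to 50 mm, one within 6 mm of each of x = -66, 0, 66 mm
- gate (a point): middle of the gate's sill, on the deck's surface at the inner face of the rim (tray x = 0, y = -100 mm, 60 mm above the bench). The gate is a 38 mm wide opening in the rim (x -19 to 19), open above; the deck ends right here and the slot begins. Discs pass along the tray's -y; one tips in once its centre is a few mm past this edge
- slot (a point): middle of the slot's floor. Open-topped slot behind the gate, inside 50 mm along the tray's x (-25 to 25) and 60 mm along its y (-100 to -160), floor 54 mm below the deck, walls as high as the rim; holds all three discs in any pile
- disc0_center (a point): a loose plain aluminium sample disc with a small black round patch on top, lying flat on the deck, 30 mm diameter, 10 mm thick, about 19 g; the three discs are alike. The point is its centre, half-way up (5 mm above the deck). It slides with ordinary dry friction and stops when the push stops
- disc1_center (a point): a loose plain aluminium sample disc with a small black round patch on top, lying flat on the deck, 30 mm diameter, 10 mm thick, about 19 g; the three discs are alike. The point is its centre, half-way up (5 mm above the deck). It slides with ordinary dry friction and stops when the push stops
- disc2_center (a point): a loose plain aluminium sample disc with a small black round patch on top, lying flat on the deck, 30 mm diameter, 10 mm thick, about 19 g; the three discs are alike. The point is its centre, half-way up (5 mm above the deck). It slides with ordinary dry friction and stops when the push stops
- jar: small amber glass jar with white lid, 28 mm diameter, 42 mm tall, standing on the deck in one of the two corners on the gate's side (tray x about 90 or -90, y about -70 mm); origin under its base. Must stay
- weight: brass laboratory weight with a little knob, 24 mm diameter, 39 mm tall, standing on the deck in the other corner on the gate's side; origin under its base. Must stay
- cup: white cup, 72 mm diameter at the rim, 95 mm tall, standing on the bench beyond the tray's +y side; origin under its base. Must stay
- bottle: grey bottle with a black cap and a paper label, 44 mm diameter, 85 mm tall, standing on the bench beyond the tray's +x side; origin under its base. Must stay
- disc0: the same disc as point disc0_center, origin under its centre
- disc1: the same disc as point disc1_center, origin under its centre
- disc2: the same disc as point disc2_center, origin under its centre
Mind the look-alikes: they are no part of the job. Of the things shaped like the cup, the white one is meant. What is shaped like the disc1 but turquoise is not meant.

How it is judged (in metres and radians):
On the way, in this order (a step that is already met when the one before it is completed fails the run):
1. one disc has dropped into the slot (((y of disc0_center in the frame of tray between -0.162 and -0.1 m and z of disc0_center in the frame of tray below 0.054 m and x of disc0_center in the frame of tray between -0.027 and 0.027 m) or (y of disc1_center in the frame of tray between -0.162 and -0.1 m and z of disc1_center in the frame of tray below 0.054 m and x of disc1_center in the frame of tray between -0.027 and 0.027 m) or (y of disc2_center in the frame of tray between -0.162 and -0.1 m and z of disc2_center in the frame of tray below 0.054 m and x of disc2_center in the frame of tray between -0.027 and 0.027 m))), for 0.1 s.
2. a second disc has dropped into the slot ((((y of disc0_center in the frame of tray between -0.162 and -0.1 m and z of disc0_center in the frame of tray below 0.054 m and x of disc0_center in the frame of tray between -0.027 and 0.027 m) and (y of disc1_center in the frame of tray between -0.162 and -0.1 m and z of disc1_center in the frame of tray below 0.054 m and x of disc1_center in the frame of tray between -0.027 and 0.027 m)) or ((y of disc0_center in the frame of tray between -0.162 and -0.1 m and z of disc0_center in the frame of tray below 0.054 m and x of disc0_center in the frame of tray between -0.027 and 0.027 m) and (y of disc2_center in the frame of tray between -0.162 and -0.1 m and z of disc2_center in the frame of tray below 0.054 m and x of disc2_center in the frame of tray between -0.027 and 0.027 m)) or ((y of disc1_center in the frame of tray between -0.162 and -0.1 m and z of disc1_center in the frame of tray below 0.054 m and x of disc1_center in the frame of tray between -0.027 and 0.027 m) and (y of disc2_center in the frame of tray between -0.162 and -0.1 m and z of disc2_center in the frame of tray below 0.054 m and x of disc2_center in the frame of tray between -0.027 and 0.027 m)))), for 0.1 s.
3. the third disc has dropped into the slot (y of disc0_center in the frame of tray between -0.162 and -0.1 m and z of each of disc0_center, disc1_center, disc2_center in the frame of tray below 0.054 m and x of disc0_center in the frame of tray between -0.027 and 0.027 m and y of disc1_center in the frame of tray between -0.162 and -0.1 m and x of disc1_center in the frame of tray between -0.027 and 0.027 m and y of disc2_center in the frame of tray between -0.162 and -0.1 m and x of disc2_center in the frame of tray between -0.027 and 0.027 m), for 0.1 s.
At the end, for the whole second after the job is handed in: All three discs lie at rest inside the slot, their centres at least 6 mm below the deck; the jar and the weight stand upright within 15 mm of where they were, the cup and the bottle upright within 20 mm (all of step 3 and linear speed of each of disc0, disc1, disc2 below 0.02 m/s and angle between each of jar, weight, cup, bottle's own z axis and vertical below 0.15 rad and distance of each of jar, weight from where it was at the start of the episode below 0.015 m and distance of each of cup, bottle from where it was at the start of the episode below 0.02 m); the robot touches nothing.
It fails at once if a disc was lifted more than 12 mm off the deck (z of any of disc0_center, disc1_center, disc2_center in the frame of tray above 0.077 m).
It fails at once if the jar was shifted or tipped (distance of jar from where it was at the start of the episode above 0.015 m or angle between jar's own z axis and vertical above 0.4 rad).
It fails at once if the brass weight was shifted or tipped (distance of weight from where it was at the start of the episode above 0.015 m or angle between weight's own z axis and vertical above 0.4 rad).
It fails at once if the cup was shifted or tipped (distance of cup from where it was at the start of the episode above 0.02 m or angle between cup's own z axis and vertical above 0.4 rad).
It fails at once if the bottle was shifted or tipped (distance of bottle from where it was at the start of the episode above 0.02 m or angle between bottle's own z axis and vertical above 0.4 rad).
It also fails if it takes over 67 s, if anything falls off the work surface, if the arm or the gripper's body presses on something with over 40 N, if the wrist force passes 120 N, or if a joint passes its speed limit or range.

### The arm

A 7-joint arm with a two-finger parallel gripper is mounted at the origin on the work surface. World frame = base frame: x ahead of the robot, y to its left, z up, the work surface at z = 0. Lengths are in mm, angles in rad, forces in N, time in s.
With the tool pointing down it reaches from about 400 to 875 mm from the base axis. Payload 4.4 kg.
Tool frame: the origin (TCP) lies at the very end of the fingers, on their centre line; the grasp point (between the pads) lies 19 mm behind it; z points along the fingers, y is the direction in which the jaws open and shut (so a half turn about z gives the same grasp; the last joint's range is limited). The gripper opens to 85 mm and grips with 20 to 120 N. Pads are 22 mm wide; open, the fingers measure 114 mm over their backs; the gripper's body (76 mm by 85 mm) begins 54 mm behind the grasp point. The pads swing forward as they close: fully open they stand 13 mm farther back than shut.
Start: joints at [-1.217, 0.628, 0.038, 1.517, -0.027, 0.996, -0.02], TCP at [264.904, 593.585, 231.313] pointing down, gripper open.
Joint ranges: [-3.06, 3.06], [-0.37, 2.12], [-1.25, 1.32], [0.18, 2.47], [-1.1, 4.24], [0.23, 1.98], [-2.94, 2.94]. Speed limits (rad/s): [2.57, 2.57, 3.14, 3.14, 3.14, 3.14, 3.14].

### API

Orientations are given as [roll, pitch, yaw] about the fixed x, y, z axes, in that order (R = Rz(yaw) Ry(pitch) Rx(roll)).
In Python, from cell import ctrl gives the robot as it stands.
- The arm moves only by the shell command python3 -m crank 'ROWS' [OPENING]. ROWS is JSON, a list that holds one entry, the list of rows, each a list of 6 numbers: the shift along the tool's x, y, z in units of 30 mm (1.0 is 30 mm), then the turn, a rotation vector about the tool's x, y, z in units of 6 degrees (1.0 is 6 degrees). In form: [[[tx, ty, tz, rx, ry, rz], ...]]. A call has 1 to 12 rows; each row shifts and turns the pose as measured when the row begins, along the tool's axes as they then stand; what a row does not reach is not made up. A row lasts 1/12 s, in which the tool goes at most 41.7 mm and 7.16 degrees, less where a joint would pass 70% of its speed; a pose out of reach is approached as far as the arm can. A call is refused whole if a number of a shift passes 1 or a number of a turn 1, either way. A call with a gripper value outside its range is refused whole. OPENING is the gripper command: -1 is fully open, 1 is shut, values between are in proportion, set as the call begins (- or left out, the last holds). The fingers move at their own pace and stop on an object; the grip force is fixed at half the most. Time passes only in rows, so rows that do not move let the fingers close. It gives the time, the measured TCP pose, the force and the opening at its end, in the units of the state.
- ctrl.read_state(): the state, without advancing time (a new reading comes with each control period).
- ctrl.get_image(name): name is "scene" or "top"; returns a dict with "color" (384x512x3 uint8, red, green, blue), "depth" (384x512 float32, mm along the optical axis (not along the pixel's ray), 0 where there is no reading), "camera_matrix" (3x3 intrinsics, pixels), "R" (3x3) and "t" (3): a world point X has camera coordinates R X + t. Camera axes: x right, y down, z forward; pixel columns grow to the right and rows downward; lengths in mm; the calibration is good to about 2 mm. A picture is of the moment at which its call begins.
- ctrl.finish_job(): hands the job in, once; it reports no verdict.
Trained networks look in a picture, given as the dict that the camera call returned (one of the last four; its "shot" number tells which), for a name from the list of things; names that differ only in an ending like _2 or _b are one class to them, and where a whole thing is asked for, a point or a joint stands for the part that bears it (a point fixed in the world has none). Each returns a list of dicts, best first, with "conf" (0 to 1); they miss things now and then, are a little off and sometimes report something else, mostly with a low value. They report only what shows in the picture. A call takes as long as a camera call. They do not tell look-alikes from the thing itself.
- ctrl.search_frame(query, picture): "extent" ([centre column, centre row, width, height] in pixels, round what is visible of it).
The state is a dict: "clock": time; "qpos": joint angles; "qd": joint speeds; "tau": joint torques, N m; "eef_pos": TCP position; "tool_rot": TCP orientation; "force": force on the tool from outside, world axes, zero at the start; "torque": the same for the moment, N m; "width": finger opening in mm.
Only numpy, scipy, OpenCV 4.12 (cv2) and the standard library are available. Lean on these libraries where they do the work, as an engineer would, in place of code of your own. Each camera call takes 0.05 s, during which the arm holds its last target. There are 200 camera calls.

## Working session

There is one attempt and no reset: what is moved stays moved. The work goes in short steps, Python scripts to look and compute and a shell command to move; the robot and the scene stay as the last step left them, time stands still between calls to the robot, and variables do not carry over. Pictures are saved under pics/ and viewed, about 8 in all and at most 12, crops included, and the job is handed in when it is done.

```bash
mkdir -p pics
cat > h.py <<'E'
import numpy as np, cv2
from cell import ctrl
def px2w(im,u,v,z):
    K=im["camera_matrix"];R=np.array(im["R"]);t=np.array(im["t"])
    d=R.T@np.linalg.solve(K,[u,v,1.]);c=-R.T@t
    return c+d*(z-c[2])/d[2]
def w2px(im,X):
    p=np.array(im["camera_matrix"])@(np.array(im["R"])@np.array(X,float)+im["t"]);return p[:2]/p[2]
E
python3 - <<'E'
from h import *
s=ctrl.read_state();print({k:np.round(s[k],3).tolist() for k in s})
a=ctrl.get_image("top");b=ctrl.get_image("scene")
for n,im in(("top",a),("scene",b)):
    cv2.imwrite(f"pics/{n}0.png",cv2.resize(im["color"][:,:,::-1],(800,600)))
    print(n,np.round(-np.array(im["R"]).T@im["t"]),np.round(im["R"],2).tolist(),im["camera_matrix"].tolist())
    for q in("tray","disc0","jar","weight","cup","bottle"):
        print(q,[(np.round(d["extent"]).tolist(),round(d["conf"],2)) for d in ctrl.search_frame(q,im)][:5])
E
```

```text
{'clock': 0.0, 'qpos': [-1.217, 0.629, 0.038, 1.518, -0.027, 0.996, -0.02], 'qd': [-0.0, -0.0, -0.0, -0.003, 0.001, 0.001, 0.001], 'tau': [0.002, -56.339, 1.226, -19.345, 0.011, 0.01, 0.0], 'eef_pos': [264.632, 593.012, 230.389], 'tool_rot': [-3.14, -0.0, 2.722], 'force': [0.732, 0.556, 0.318], 'torque': [-0.004, -0.064, -0.028], 'width': 85.425}
top [431.  85. 893.] [[-0.02, -1.0, -0.02], [-0.98, 0.02, -0.17], [0.17, 0.01, -0.98]] [[351.578797933102, 0.0, 259.37061829230674], [0.0, 351.578797933102, 190.62472405418129], [0.0, 0.0, 1.0]]
tray []
disc0 [([301.0, 237.0, 16.0, 14.0], 0.68), ([293.0, 182.0, 12.0, 5.0], 0.53)]
jar [([337.0, 239.0, 10.0, 9.0], 0.43)]
weight [([310.0, 209.0, 121.0, 115.0], 0.44), ([321.0, 166.0, 13.0, 13.0], 0.4)]
cup [([302.0, 209.0, 15.0, 14.0], 0.6), ([210.0, 210.0, 35.0, 32.0], 0.58), ([167.0, 171.0, 35.0, 34.0], 0.56), ([302.0, 235.0, 12.0, 15.0], 0.49)]
bottle [([303.0, 129.0, 16.0, 22.0], 0.76)]
scene [ 873. -334.  685.] [[0.82, 0.57, -0.0], [0.43, -0.62, -0.66], [-0.37, 0.54, -0.76]] [[401.45096090450954, 0.0, 255.944124285154], [0.0, 401.45096090450954, 192.2846608676438], [0.0, 0.0, 1.0]]
tray [([208.0, 237.0, 164.0, 146.0], 0.75), ([240.0, 231.0, 17.0, 17.0], 0.43)]
disc0 [([242.0, 232.0, 16.0, 13.0], 0.72), ([211.0, 220.0, 21.0, 18.0], 0.59), ([183.0, 206.0, 16.0, 17.0], 0.57), ([124.0, 276.0, 17.0, 15.0], 0.48)]
jar [([153.0, 222.0, 20.0, 23.0], 0.64), ([183.0, 210.0, 12.0, 17.0], 0.22)]
weight [([297.0, 291.0, 28.0, 43.0], 0.69), ([237.0, 262.0, 14.0, 17.0], 0.66)]
cup [([269.0, 161.0, 34.0, 47.0], 0.75), ([329.0, 153.0, 36.0, 50.0], 0.57)]
bottle [([297.0, 293.0, 26.0, 41.0], 0.65), ([183.0, 208.0, 17.0, 19.0], 0.54), ([268.0, 159.0, 29.0, 46.0], 0.35), ([210.0, 236.0, 171.0, 152.0], 0.32)]
```

View pics/top0.png

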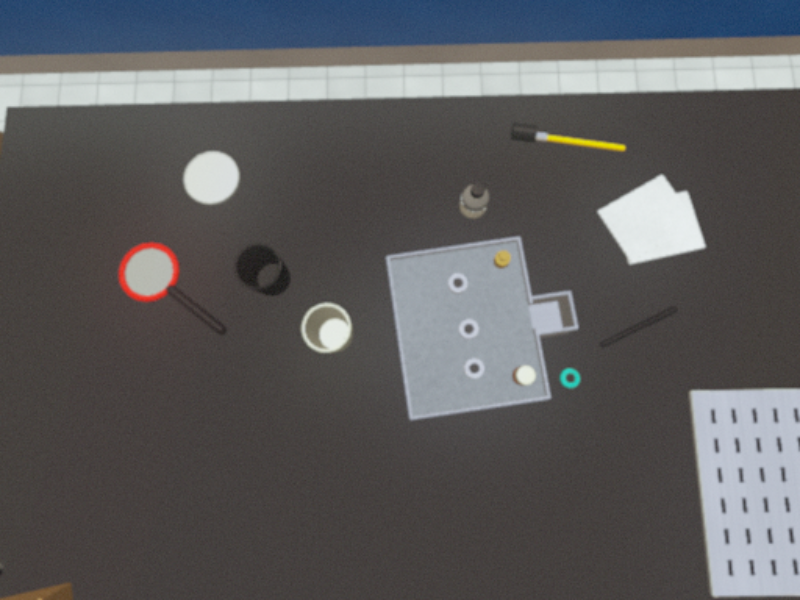

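View pics/scene0.png

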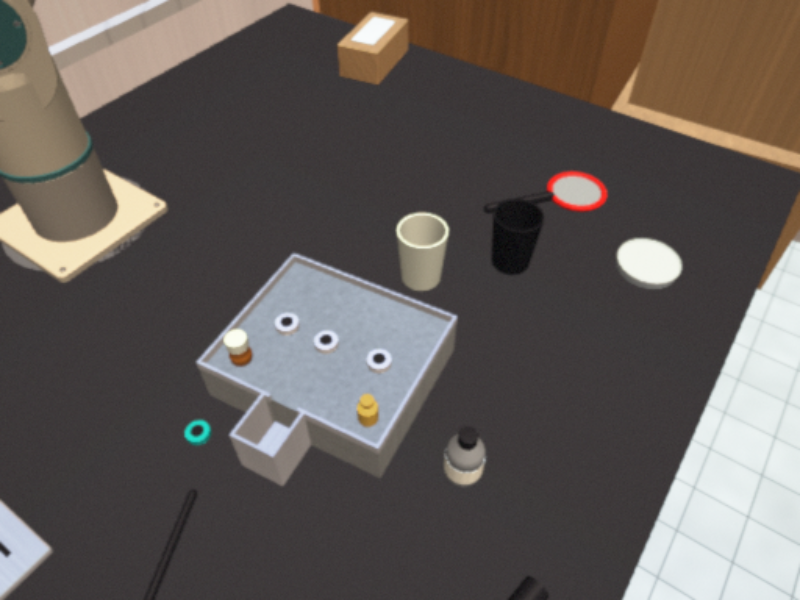

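The top view shows the tray with corners at about (387,257), (520,237), (550,398) and (411,419). The gate and slot are on the right, which is world -y. The three plain discs are at (458,283), (469,328) and (474,368). The turquoise look-alike lies off the tray at (570,378) and is left alone. The white cup is at (327,328), with a black look-alike at (262,268).

Next I'll fit the tray pose.

```bash
cat > fit.py <<'E'
from h import *
from scipy.optimize import least_squares
im=ctrl.get_image("top")
g=cv2.cvtColor(im["color"],cv2.COLOR_RGB2GRAY)
c0=np.array([[387,257],[520,237],[550,398],[411,419]],np.float32)/1.5625
# outer tray silhouette (rim) corners via polygon of bright region near tray
m=((g>90)*255).astype(np.uint8); box=np.zeros_like(m);cv2.fillPoly(box,[np.int32((c0-c0.mean(0))*1.08+c0.mean(0))],255)
# tray-frame corners in order (+x+y),(+x-y),(-x-y),(-x+y) 
T=np.array([[124,104],[124,-104],[-124,-104],[-124,104]],float)
W=np.array([px2w(im,*p,72.)[:2] for p in c0])
ex=W-W.mean(0);
def mod(p): c,s=np.cos(p[2]),np.sin(p[2]);return T@np.array([[c,s],[-s,c]])+p[:2]
r=least_squares(lambda p:(mod(p)-W).ravel(),[*W.mean(0),0.1]);p=r.x
print("tray",p,"res",np.round(r.fun,1));np.save("tray.npy",p)
c,s=np.cos(p[2]),np.sin(p[2]);Rt=np.array([[c,-s],[s,c]])
def patches(im):
    hsv=cv2.cvtColor(im["color"],cv2.COLOR_RGB2HSV);g=hsv[:,:,2]
    poly=np.int32([w2px(im,[*(Rt@q+p[:2]),60]) for q in ([112,90],[112,-40],[-112,-40],[-112,90])])
    k=np.zeros_like(g);cv2.fillPoly(k,[poly],255)
    m=((g<100)&(k>0)).astype(np.uint8);n,_,st,ce=cv2.connectedComponentsWithStats(m)
    return [(st[i,4],ce[i],np.round(Rt.T@(px2w(im,*ce[i],70.)[:2]-p[:2]),1)) for i in range(1,n) if st[i,4]>4]
b=ctrl.get_image("scene")
for n,i in(("top",im),("scene",b)):
    print(n);[print(a,np.round(x,1),q) for a,x,q in patches(i)]
    v=cv2.resize(i["color"][:,:,::-1],None,fx=4,fy=4,interpolation=cv2.INTER_CUBIC)
    for z,pts in((72,T),(60,[[19,-100],[0,-100],[-19,-100],[0,0],[66,20],[-66,20],[90,-70],[-90,-70]])):
        for q in pts: cv2.circle(v,tuple(int(a) for a in (w2px(i,[*(Rt@np.array(q)+p[:2]),z])+.5)*4),3,(0,0,255),-1)
    ctr=(w2px(i,[*p[:2],60])*4).astype(int)
    cv2.imwrite(f"pics/{n}1.png",v[max(0,ctr[1]-300):ctr[1]+300,max(0,ctr[0]-400):ctr[0]+400])
E
python3 fit.py
```

```text
tray [5.32263590e+02 3.12469611e+00 1.30013332e-01] res [ 1.   0.6  0.4 -0.1 -0.6 -1.4 -0.8  0.9]
top
12 [292.5 180.5] [68.5  3.3]
9 [299.3 210.1] [-4. -1.]
14 [303.2 235.4] [-63.4  -0.1]
scene
23 [183.2 205.3] [-63.9  -0.4]
27 [208.2 217. ] [-4.7 -2.6]
30 [242.1 229. ] [67.   2.2]
```

View pics/top1.png

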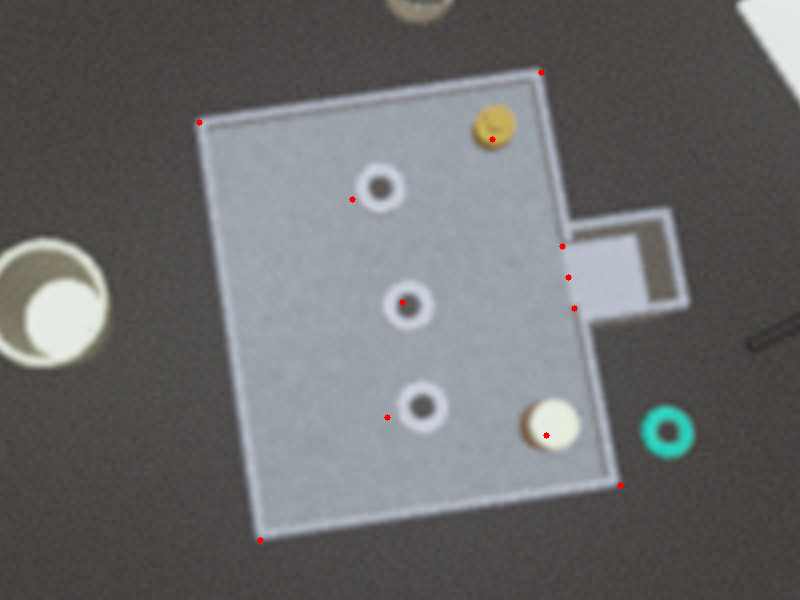

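View pics/scene1.png

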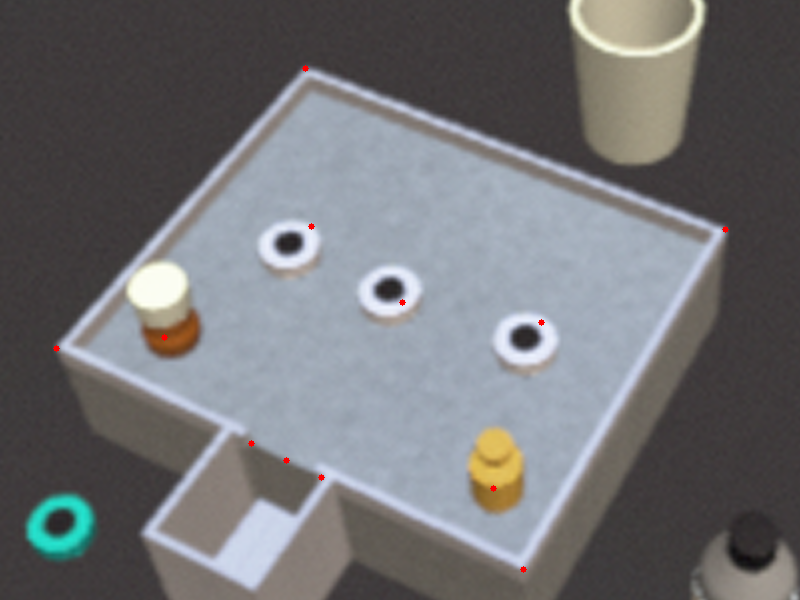

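```bash
cat >> h.py <<'E'
P=np.load("tray.npy");_c,_s=np.cos(P[2]),np.sin(P[2]);Rt=np.array([[_c,-_s],[_s,_c]])
def go(x,y,z,yawdeg=None):
    "units needed to bring the TCP to tray x,y / world z; yawdeg = tray-frame heading of tool x"
    from scipy.spatial.transform import Rotation as Ro
    s=ctrl.read_state();R=Ro.from_euler("xyz",s["tool_rot"]).as_matrix();e=np.array(s["eef_pos"])
    d=np.array([*(Rt@[x,y]+P[:2]),z])-e
    h=np.degrees(np.arctan2(R[1,0],R[0,0])-P[2])
    print("t",round(s["clock"],2),"at",np.round(Rt.T@(e[:2]-P[:2]),1),round(e[2],1),"hdg %.1f"%h,"w %.0f"%s["width"],"F",np.round(s["force"],1),"tilt",np.round(R[2,:2],3))
    print("shift",np.round(R.T@d/30,2))
    if yawdeg is not None:
        print("turn rz %.2f"%(-((yawdeg-h+180)%360-180)/6))
        a=np.radians(yawdeg)+P[2];N=np.array([[np.cos(a),np.sin(a),0],[np.sin(a),-np.cos(a),0],[0,0,-1]])
        print("shift after turn",np.round(N.T@d/30,2))
E
python3 -c "
from h import *
go(-4.3,42,150,90)"
```

```text
t 0.8 at [-188.6  620.1] 231.3 hdg 148.5 w 86 F [ 0.6 -0.5 -0.6] tilt [0. 0.]
shift [-15.31 -13.22   2.71]
turn rz 9.75
shift after turn [-19.27   6.14   2.71]
```

```bash
python3 -m crank '[[[0,0,0,0,0,1],[0,0,0,0,0,1],[0,0,0,0,0,1],[0,0,0,0,0,1],[0,0,0,0,0,1],[0,0,0,0,0,1],[0,0,0,0,0,1],[0,0,0,0,0,1],[0,0,0,0,0,1],[0,0,0,0,0,0.75]]]' 0.53; python3 -c "
from h import *
go(-4.3,42,150,90)"
```

```text
clock: 1.63
eef_pos: [264.7, 593.8, 231.8]
tool_rot: [-3.141, -0.002, 1.652]
force: [-0.4, -0.4, -1.1]
width: 20.1
t 1.63 at [-188.7  620.4] 231.8 hdg 87.2 w 20 F [-0.4 -0.4 -1.1] tilt [ 0.002 -0.001]
shift [-18.96   7.08   2.69]
turn rz -0.46
shift after turn [-19.28   6.15   2.73]
```

```bash
python3 -m crank '[[[-0.9,0.35,0,0,0,-0.4],[-0.95,0.35,0,0,0,0],[-0.95,0.35,0,0,0,0],[-0.95,0.35,0,0,0,0],[-0.95,0.35,0,0,0,0],[-0.95,0.35,0,0,0,0],[-0.95,0.35,0,0,0,0],[-0.95,0.35,0,0,0,0],[-0.95,0.35,0,0,0,0],[-0.95,0.35,0,0,0,0],[-0.95,0.35,0,0,0,0],[-0.95,0.35,0,0,0,0]]]'; python3 -c "
from h import *
go(-4.3,42,150,90)"
```

```text
clock: 2.63
eef_pos: [432.0, 268.8, 229.2]
tool_rot: [3.141, -0.01, 1.712]
force: [0.2, 0.8, 0.3]
width: 20.0
t 2.63 at [-64.9 276.4] 229.2 hdg 90.7 w 20 F [0.2 0.8 0.3] tilt [0.01 0.  ]
shift [-7.86  1.93  2.56]
turn rz 0.11
shift after turn [-7.81  2.02  2.64]
```

```bash
python3 -m crank '[[[-0.8,0.2,0,0,0,0.1],[-0.8,0.2,0,0,0,0],[-0.8,0.2,0,0,0,0],[-0.8,0.2,0,0,0,0],[-0.8,0.2,0,0,0,0],[-0.8,0.2,0,0,0,0],[-0.8,0.2,0.3,0,0,0],[-0.8,0.2,0.5,0,0,0],[-0.6,0.2,0.6,0,0,0],[-0.4,0.1,0.6,0,0,0],[-0.2,0,0.5,0,0,0],[0,0,0,0,0,0]]]'; python3 -c "
from h import *
go(-4.3,42,80,90)"
```

```text
clock: 3.63
eef_pos: [529.2, 31.5, 153.7]
tool_rot: [3.127, -0.009, 1.69]
force: [-0.8, 0.6, 1.1]
width: 20.0
t 3.63 at [ 0.6 28.6] 153.7 hdg 89.4 w 20 F [-0.8  0.6  1.1] tilt [0.009 0.015]
shift [ 0.42 -0.21  2.46]
turn rz -0.10
shift after turn [ 0.45 -0.16  2.46]
```

```bash
python3 -m crank '[[[0.4,-0.2,0.5,0.14,-0.09,-0.1],[0.05,0,0.7,0,0,0],[0,0,0.7,0,0,0],[0,0,0.4,0,0,0],[0,0,0,0,0,0],[0,0,0,0,0,0]]]'; python3 -c "
from h import *
go(-4.3,42,63,90)
b=ctrl.get_image('scene');v=cv2.resize(b['color'][100:300,80:346,::-1],(798,600),interpolation=cv2.INTER_CUBIC);cv2.imwrite('pics/s2.png',v)"
```

```text
clock: 4.13
eef_pos: [524.8, 47.6, 86.3]
tool_rot: [3.136, -0.001, 1.702]
force: [-0.4, 0.4, -1.1]
width: 20.2
t 4.13 at [-1.6 45.1] 86.3 hdg 90.0 w 20 F [-0.4  0.4 -1.1] tilt [0.001 0.006]
shift [-0.1  -0.09  0.78]
turn rz 0.01
shift after turn [-0.1  -0.09  0.78]
```

View pics/s2.png

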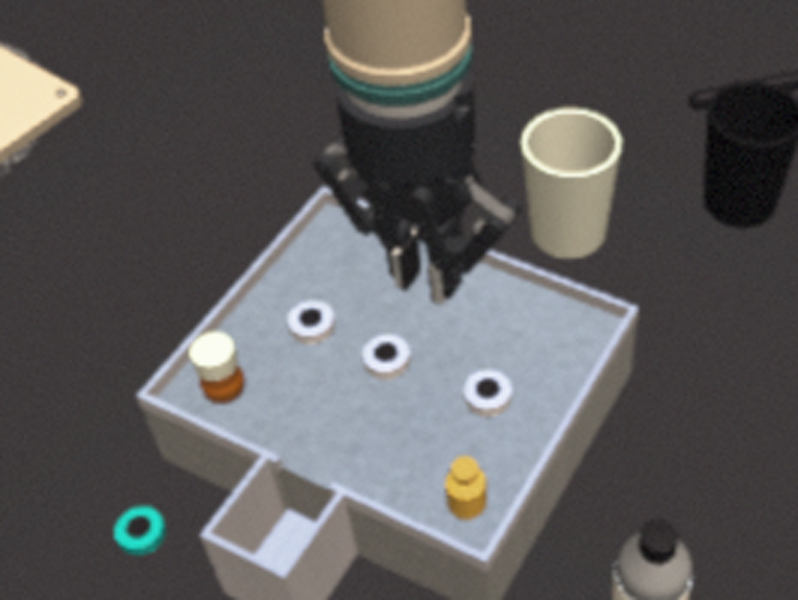

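```bash
python3 -m crank '[[[-0.05,-0.09,0.4,0,0,0],[0,0,0.35,0,0,0],[0,0,0,0,0,0],[0,0,0,0,0,0]]]'; python3 -c "
from h import *
go(-4.3,0,63,90)"
```

```text
clock: 4.52
eef_pos: [526.1, 47.3, 67.7]
tool_rot: [3.127, -0.002, 1.703]
force: [-0.3, -0.0, -0.7]
width: 20.0
t 4.52 at [-0.4 44.6] 67.7 hdg 90.1 w 20 F [-0.3 -0.  -0.7] tilt [0.002 0.015]
shift [-1.49 -0.14  0.15]
turn rz 0.02
shift after turn [-1.49 -0.13  0.16]
```

```bash
python3 -m crank '[[[-0.1,-0.12,0.14,0.1,0,0],[-0.15,0,0,0,0,0],[0,0,0,0,0,0]]]'; python3 -c "
from h import *
go(-4.3,0,63.5,90)"
```

```text
clock: 4.77
eef_pos: [524.6, 39.0, 64.7]
tool_rot: [3.136, -0.002, 1.704]
force: [0.3, -0.4, 0.3]
width: 20.3
t 4.77 at [-2.9 36.6] 64.7 hdg 90.2 w 20 F [ 0.3 -0.4  0.3] tilt [0.002 0.006]
shift [-1.22 -0.05  0.04]
turn rz 0.03
shift after turn [-1.22 -0.05  0.04]
```

```bash
python3 -m crank '[[[-0.25,-0.03,0.03,0,0,0],[-0.25,0,0,0,0,0],[-0.25,0,0,0,0,0],[-0.25,0.02,0,0,0,0],[-0.25,0.02,0,0,0,0],[-0.25,0.02,0,0,0,0],[-0.25,0.02,0,0,0,0],[-0.25,0.02,0,0,0,0],[-0.2,0.02,0,0,0,0],[-0.2,0,0,0,0,0],[-0.1,0,0,0,0,0],[0,0,0,0,0,0]]]'; python3 -c "
from h import *
go(0,-86,63.5,90)
b=ctrl.get_image('scene');v=cv2.resize(b['color'][150:300,80:280,::-1],(800,600),interpolation=cv2.INTER_CUBIC);cv2.imwrite('pics/s3.png',v)"
```

```text
clock: 5.77
eef_pos: [539.3, -46.1, 64.3]
tool_rot: [3.134, 0.0, 1.699]
force: [0.1, -0.5, -1.0]
width: 20.0
t 5.77 at [  0.6 -49.7] 64.3 hdg 89.9 w 20 F [ 0.1 -0.5 -1. ] tilt [-0.     0.008]
shift [-1.21 -0.02  0.03]
turn rz -0.01
shift after turn [-1.21 -0.02  0.03]
```

View pics/s3.png

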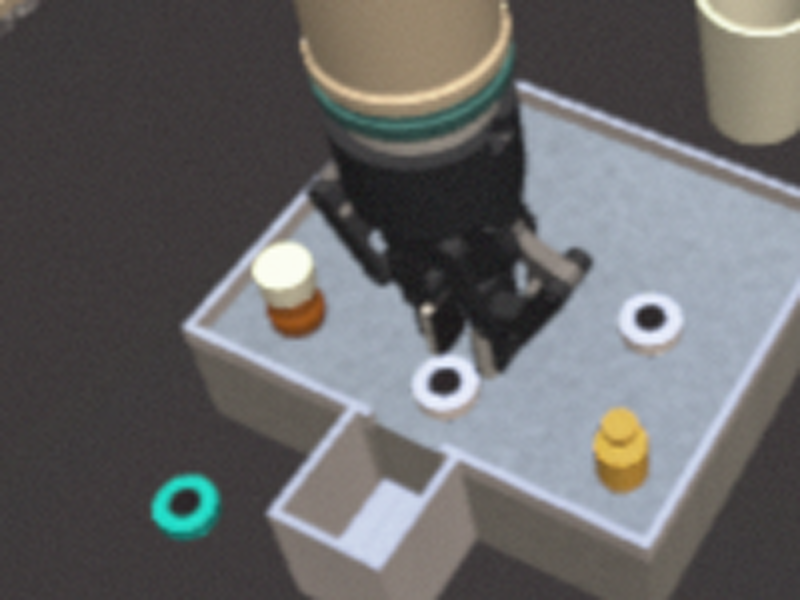

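```bash
python3 -m crank '[[[-0.25,0,0,0,0,0],[-0.25,0,0,0,0,0],[-0.2,0,0,0,0,0]]]'; python3 -c "
from h import *
go(0,-87,63.5,90)
b=ctrl.get_image('scene');p=px2w(b,191.2,245.5,70);print(Rt.T@(p[:2]-P[:2]))"
```

```text
clock: 6.07
eef_pos: [541.8, -65.0, 64.1]
tool_rot: [3.135, -0.002, 1.704]
force: [0.0, -0.9, 0.3]
width: 20.1
t 6.07 at [  0.6 -68.8] 64.1 hdg 90.2 w 20 F [ 0.  -0.9  0.3] tilt [0.002 0.007]
shift [-0.61 -0.02  0.02]
turn rz 0.03
shift after turn [-0.61 -0.02  0.02]
[  2.22185346 -72.3486958 ]
```

```bash
python3 -m crank '[[[-0.2,-0.04,0,0,0,0],[-0.2,-0.02,0,0,0,0],[-0.2,0,0,0,0,0],[-0.06,0,0,0,0,0],[0,0,0,0,0,0]]]'; python3 -c "
from h import *
go(0,-87,63.5,90)
b=ctrl.get_image('scene');v=cv2.resize(b['color'][150:300,80:280,::-1],(800,600),interpolation=cv2.INTER_CUBIC);cv2.imwrite('pics/s4.png',v)"
```

```text
clock: 6.53
eef_pos: [542.8, -89.2, 64.2]
tool_rot: [3.135, -0.002, 1.701]
force: [0.6, 3.3, 0.5]
width: 19.8
t 6.53 at [ -1.5 -92.9] 64.2 hdg 90.0 w 20 F [0.6 3.3 0.5] tilt [0.002 0.007]
shift [0.2  0.05 0.02]
turn rz 0.00
shift after turn [0.2  0.05 0.02]
```

View pics/s4.png

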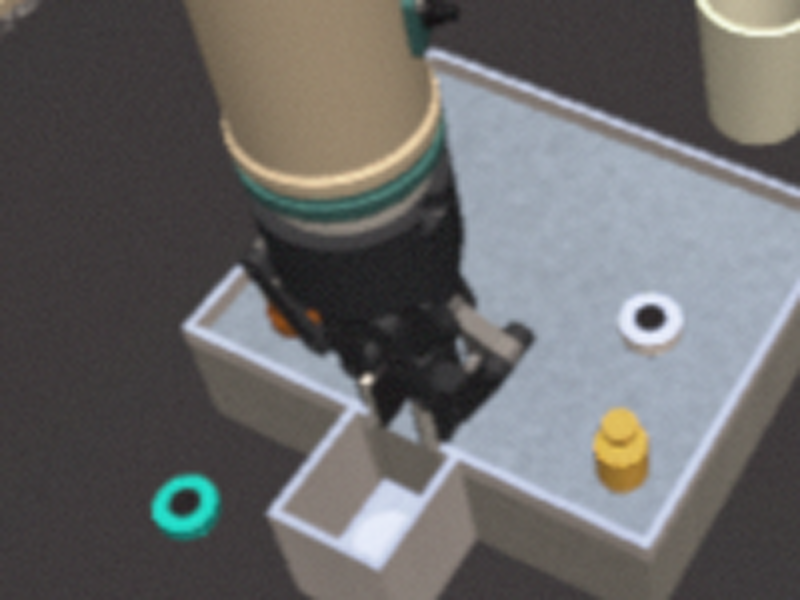

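The first disc is in the slot: the pale disc shows on the slot floor at (375,540). Next is the disc on the +x side. I'll lift, turn the tool to heading 30° in the tray frame, and drop behind the disc.

```bash
python3 -m crank '[[[0.3,0,-0.6,0,0,0],[0.3,0,-0.7,0,0,0],[0.3,0,-0.7,0,0,1],[0,0,0,0,0,1],[0,0,0,0,0,1],[0,0,0,0,0,1],[0,0,0,0,0,1],[0,0,0,0,0,1],[0,0,0,0,0,1],[0,0,0,0,0,1],[0,0,0,0,0,1],[0,0,0,0,0,1]]]'; python3 -c "
from h import *
go(93,17.3,90,30)"
```

```text
clock: 7.58
eef_pos: [538.9, -59.2, 127.6]
tool_rot: [3.139, -0.009, 0.611]
force: [-0.2, 0.5, 0.2]
width: 20.5
t 7.58 at [ -1.5 -62.6] 127.6 hdg 27.5 w 20 F [-0.2  0.5  0.2] tilt [0.009 0.002]
shift [ 4.01 -0.91  1.29]
turn rz -0.41
shift after turn [ 4.06 -0.73  1.25]
```

```bash
python3 -m crank '[[[0.8,-0.15,0,0,0,-0.4],[0.8,-0.15,0,0,0,0],[0.8,-0.15,0,0,0,0],[0.8,-0.15,0,0,0,0],[0.6,-0.15,0,0,0,0],[0.3,0,0,0,0,0],[0,0,0.4,0,0,0],[0,0,0.5,0,0,0],[0,0,0,0,0,0],[0,0,0,0,0,0]]]'; python3 -c "
from h import *
go(93,17.3,64,30)"
```

```text
clock: 8.42
eef_pos: [624.1, 34.8, 98.3]
tool_rot: [3.138, -0.004, 0.65]
force: [0.3, 0.3, 0.7]
width: 20.0
t 8.42 at [95.2 19.5] 98.3 hdg 29.8 w 20 F [0.3 0.3 0.7] tilt [0.004 0.003]
shift [-0.1   0.02  1.14]
turn rz -0.04
shift after turn [-0.1   0.03  1.14]
```

```bash
python3 -m crank '[[[-0.1,0,0.4,0,0,0],[0,0,0.4,0,0,0],[0,0,0.2,0,0,0],[0,0,0.1,0,0,0],[0,0,0,0,0,0]]]'; python3 -c "
from h import *
go(93,17.3,64,30)
b=ctrl.get_image('scene')
print([(np.round(d['extent'],1).tolist(),round(d['conf'],2)) for d in ctrl.search_frame('disc0',b)][:5])"
```

```text
clock: 8.83
eef_pos: [619.9, 28.2, 64.2]
tool_rot: [3.138, -0.001, 0.644]
force: [-0.1, 0.2, 0.2]
width: 20.4
t 8.83 at [90.1 13.5] 64.2 hdg 29.4 w 20 F [-0.1  0.2  0.2] tilt [0.001 0.004]
shift [ 0.15 -0.06  0.01]
turn rz -0.09
shift after turn [ 0.15 -0.06  0.01]
[([125.3, 277.2, 16.2, 16.3], 0.72), ([182.1, 207.4, 20.3, 15.1], 0.62), ([241.6, 231.8, 15.8, 15.7], 0.55)]
```

```bash
python3 -m crank '[[[0,-0.06,0,0,0,-0.1],[-0.2,0,0,0,0,0],[-0.25,0,0,0,0,0],[-0.25,0,0,0,0,0],[-0.25,0,0,0,0,0],[-0.25,0,0,0,0,0],[-0.25,0,0,0,0,0],[-0.25,0,0,0,0,0],[-0.15,0,0,0,0,0],[0,0,0,0,0,0]]]'
cat > look.py <<'E'
from h import *
import sys
go(0,-88,64,90)
from scipy.spatial.transform import Rotation as Ro
s=ctrl.read_state();R=Ro.from_euler("xyz",s["tool_rot"]).as_matrix();e=np.array(s["eef_pos"])+R@[-23,0,0]
print("cradled disc", np.round(Rt.T@(e[:2]-P[:2]),1))
b=ctrl.get_image("scene")
for d in ctrl.search_frame("disc0",b):
    u,v,w,h=d["extent"];print(round(d["conf"],2),np.round([u,v,w,h]),np.round(Rt.T@(px2w(b,u,v,65.)[:2]-P[:2]),1))
if len(sys.argv)>1: cv2.imwrite(sys.argv[1],cv2.resize(b['color'][150:300,80:280,::-1],(800,600),interpolation=cv2.INTER_CUBIC))
E
python3 look.py
```

```text
clock: 9.77
eef_pos: [570.9, -8.5, 67.2]
tool_rot: [3.135, -0.004, 0.655]
force: [0.6, 0.4, 0.1]
width: 20.0
t 9.77 at [ 36.8 -16.5] 67.2 hdg 30.1 w 20 F [0.6 0.4 0.1] tilt [0.004 0.007]
shift [-2.26  1.45  0.11]
turn rz -9.99
shift after turn [-2.38 -1.23  0.11]
cradled disc [ 16.9 -28. ]
0.55 [125. 278.  21.  20.] [ -64.6 -177.4]
0.47 [173. 284.  13.  12.] [  16.  -149.4]
0.44 [183. 208.  15.  18.] [-64.3  -2.7]
0.43 [297. 293.  24.  38.] [210.2 -67.8]
```

```bash
python3 -m crank '[[[-0.1,-0.08,0.1,0,0,-1],[-0.1,-0.08,0,0,0,-1],[-0.1,-0.08,0,0,0,-1],[-0.1,-0.08,0,0,0,-1],[-0.1,-0.08,0,0,0,-1],[-0.1,-0.08,0,0,0,-1],[-0.1,-0.08,0,0,0,-1],[-0.1,-0.08,0,0,0,-1],[-0.1,-0.08,0,0,0,-1],[-0.05,-0.04,0,0,0,-0.6],[0,0,0,0,0,0]]]'; python3 look.py pics/s5.png
```

```text
clock: 10.78
eef_pos: [546.1, -17.9, 63.4]
tool_rot: [3.125, 0.003, 1.72]
force: [0.4, 0.3, -0.4]
width: 19.9
t 10.78 at [ 11.  -22.6] 63.4 hdg 91.1 w 20 F [ 0.4  0.3 -0.4] tilt [-0.003  0.016]
shift [-2.17 -0.41 -0.02]
turn rz 0.18
shift after turn [-2.18 -0.37 -0.02]
cradled disc [ 11.5 -45.6]
0.68 [205. 238.  16.  16.] [ 14.4 -44.5]
0.57 [180. 208.  12.  16.] [-68.5  -6.3]
0.45 [126. 278.  16.  16.] [ -64.2 -176.6]
```

View pics/s5.png

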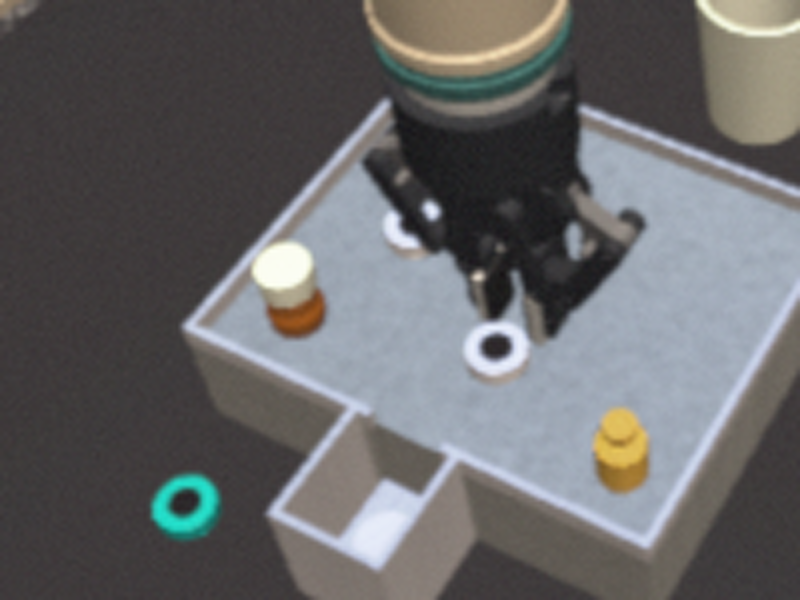

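```bash
python3 -m crank '[[[-0.13,-0.045,0,0.1,0,0.15],[-0.13,-0.045,0,0,0,0],[-0.13,-0.045,0,0,0,0],[-0.13,-0.045,0,0,0,0],[-0.13,-0.045,0,0,0,0],[-0.13,-0.045,0,0,0,0],[-0.13,-0.045,0,0,0,0],[-0.13,-0.045,0,0,0,0],[0,0,0,0,0,0]]]'; python3 look.py pics/s6.png
```

```text
clock: 11.63
eef_pos: [539.9, -52.9, 63.2]
tool_rot: [3.136, 0.004, 1.695]
force: [0.7, 0.0, -0.3]
width: 20.0
t 11.63 at [  0.3 -56.6] 63.2 hdg 89.7 w 20 F [ 0.7  0.  -0.3] tilt [-0.004  0.005]
shift [-1.05 -0.   -0.02]
turn rz -0.06
shift after turn [-1.05 -0.01 -0.03]
cradled disc [  0.2 -79.6]
0.68 [127. 277.  15.  18.] [ -63.9 -175.1]
0.66 [188. 249.  19.  16.] [ -1.  -79.8]
```

Still cradled and centred at about (0,-80). Pushing through the gate.

```bash
python3 -m crank '[[[-0.2,0,0,0,0,0],[-0.2,0,0,0,0,0],[-0.2,0,0,0,0,0],[-0.2,0,0,0,0,0],[-0.2,0,0,0,0,0],[0,0,0,0,0,0],[0,0,0,0,0,0]]]'; python3 look.py pics/s7.png
```

```text
clock: 12.32
eef_pos: [544.7, -84.8, 63.2]
tool_rot: [3.135, 0.004, 1.696]
force: [0.3, 0.4, 0.2]
width: 19.9
t 12.32 at [  0.9 -88.8] 63.2 hdg 89.7 w 20 F [0.3 0.4 0.2] tilt [-0.004  0.006]
shift [ 0.02 -0.03 -0.03]
turn rz -0.04
shift after turn [ 0.03 -0.03 -0.03]
cradled disc [   0.8 -111.8]
0.71 [126. 277.  18.  14.] [ -64.2 -176.3]
0.47 [174. 284.  12.   7.] [  17.1 -148.7]
0.46 [180. 276.   9.   9.] [  16.7 -131.9]
```

View pics/s7.png

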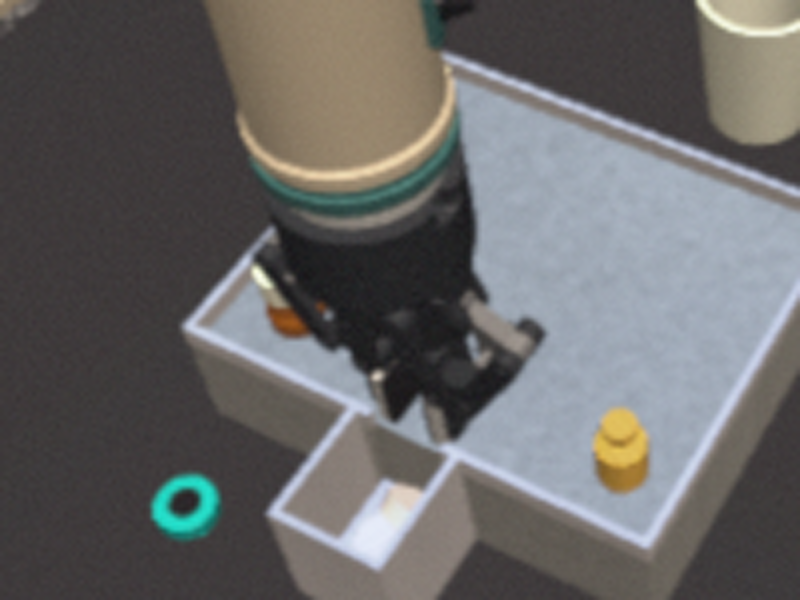

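The second disc is in the slot, tilted at (405,500). Now the mirrored sequence for the third.

```bash
python3 -m crank '[[[0.3,0,-0.6,0,0,0],[0.3,0,-0.7,0,0,0],[0.3,0,-0.7,0,0,-1],[0,0,0,0,0,-1],[0,0,0,0,0,-1],[0,0,0,0,0,-1],[0,0,0,0,0,-1],[0,0,0,0,0,-1],[0,0,0,0,0,-1],[0,0,0,0,0,-1],[0,0,0,0,0,-1],[0,0,0,0,0,-0.6]]]'; python3 -c "
from h import *
go(-88.7,14.3,98,150)"
```

```text
clock: 13.42
eef_pos: [539.5, -49.9, 126.2]
tool_rot: [3.141, 0.005, 2.759]
force: [1.1, -0.6, -0.2]
width: 20.1
t 13.42 at [  0.3 -53.5] 126.2 hdg 150.7 w 20 F [ 1.1 -0.6 -0.2] tilt [-0.005  0.001]
shift [3.7  0.51 0.92]
turn rz 0.11
shift after turn [3.7  0.47 0.94]
```

```bash
python3 -m crank '[[[0.8,0.1,0,0,0,0.1],[0.8,0.1,0,0,0,0],[0.8,0.1,0,0,0,0],[0.7,0.1,0,0,0,0],[0.4,0.1,0,0,0,0],[0.15,0,0,0,0,0],[0,0,0.4,0,0,0],[0,0,0.5,0,0,0],[0,0,0,0,0,0],[0,0,0,0,0,0]]]'; python3 -c "
from h import *
go(-88.7,14.3,64,150)"
```

```text
clock: 14.25
eef_pos: [441.8, 9.4, 98.9]
tool_rot: [3.138, 0.009, 2.756]
force: [-0.2, 0.9, -0.3]
width: 20.0
t 14.25 at [-88.9  17.9] 98.9 hdg 150.5 w 20 F [-0.2  0.9 -0.3] tilt [-0.009  0.004]
shift [-0.06 -0.11  1.16]
turn rz 0.08
shift after turn [-0.07 -0.1   1.16]
```

```bash
python3 -m crank '[[[0,-0.1,0.4,0,0.08,0.08],[0,0,0.4,0,0,0],[0,0,0.2,0,0,0],[0,0,0.1,0,0,0],[0,0,0,0,0,0]]]'; python3 look.py | grep -v shift
```

```text
clock: 14.67
eef_pos: [444.8, 5.9, 67.2]
tool_rot: [3.136, 0.006, 2.746]
force: [-0.7, 0.8, -0.1]
width: 20.1
t 14.67 at [-86.4  14.1] 67.2 hdg 149.9 w 20 F [-0.7  0.8 -0.1] tilt [-0.006  0.006]
turn rz 9.99
cradled disc [-66.5   2.6]
0.72 [180. 208.  16.  19.] [-69.9  -5.3]
0.66 [126. 278.  18.  17.] [ -63.6 -177.1]
0.39 [179. 276.  12.   8.] [  16.3 -133. ]
```

```bash
python3 -m crank '[[[-0.05,-0.03,0.1,0,0,0],[-0.2,0,0,0,0,0],[-0.25,0,0,0,0,0],[-0.25,0,0,0,0,0],[-0.25,0,0,0,0,0],[-0.25,0,0,0,0,0],[-0.25,0,0,0,0,0],[-0.25,0,0,0,0,0],[-0.15,0,0,0,0,0],[0,0,0,0,0,0]]]'; python3 look.py | grep -v shift
```

```text
clock: 15.6
eef_pos: [505.7, -20.1, 66.9]
tool_rot: [3.133, 0.012, 2.745]
force: [0.5, -0.1, -0.2]
width: 20.2
t 15.6 at [-29.3 -19.6] 66.9 hdg 149.9 w 20 F [ 0.5 -0.1 -0.2] tilt [-0.012  0.008]
turn rz 9.98
cradled disc [ -9.4 -31.1]
0.61 [174. 286.  12.  10.] [  19.  -151.3]
0.57 [197. 228.  17.  13.] [-12.4 -32.3]
0.54 [125. 279.  14.  19.] [ -64.5 -179.1]
```

```bash
python3 -m crank '[[[-0.1,0.08,0.1,0.08,0.11,1],[-0.1,0.08,0,0,0,1],[-0.1,0.08,0,0,0,1],[-0.1,0.08,0,0,0,1],[-0.1,0.08,0,0,0,1],[-0.1,0.08,0,0,0,1],[-0.1,0.08,0,0,0,1],[-0.1,0.08,0,0,0,1],[-0.1,0.08,0,0,0,1],[-0.05,0.04,0,0,0,0.6],[0,0,0,0,0,0]]]'; python3 look.py pics/s8.png
```

```text
clock: 16.62
eef_pos: [531.6, -21.4, 62.5]
tool_rot: [-3.128, -0.006, 1.696]
force: [0.5, 0.0, 0.6]
width: 20.1
t 16.62 at [ -3.8 -24.3] 62.5 hdg 89.7 w 20 F [0.5 0.  0.6] tilt [ 0.006 -0.013]
shift [-2.12  0.14 -0.07]
turn rz -0.05
shift after turn [-2.12  0.13 -0.05]
cradled disc [ -3.9 -47.3]
0.61 [175. 285.  15.   6.] [  20.  -150.1]
0.47 [196. 235.  17.  14.] [ -5.1 -46.7]
0.45 [124. 276.  17.  20.] [ -68.5 -175.1]
0.39 [179. 277.  10.  11.] [  15.7 -133.5]
```

```bash
python3 -m crank '[[[-0.13,0.02,-0.04,-0.1,0,0],[-0.13,0.02,0,0,0,0],[-0.13,0.02,0,0,0,0],[-0.13,0.02,0,0,0,0],[-0.13,0.02,0,0,0,0],[-0.13,0.02,0,0,0,0],[-0.13,0.02,0,0,0,0],[-0.13,0.02,0,0,0,0],[0,0,0,0,0,0]]]'; python3 look.py
```

```text
clock: 17.47
eef_pos: [539.8, -55.4, 63.6]
tool_rot: [-3.138, -0.007, 1.704]
force: [0.8, 0.2, 0.4]
width: 20.0
t 17.47 at [ -0.1 -59. ] 63.6 hdg 90.2 w 20 F [0.8 0.2 0.4] tilt [ 0.007 -0.003]
shift [-0.97 -0.   -0.02]
turn rz 0.03
shift after turn [-0.97  0.   -0.01]
cradled disc [  0. -82.]
0.72 [188. 250.  19.  18.] [  0.1 -79.5]
0.63 [180. 276.  11.  11.] [  17.5 -131.5]
0.55 [125. 277.  15.  17.] [ -65.7 -176.1]
0.42 [175. 284.  15.  12.] [  18.6 -148.1]
```

```bash
python3 -m crank '[[[-0.2,0,0,0,0,0],[-0.2,0,0,0,0,0],[-0.2,0,0,0,0,0],[-0.2,0,0,0,0,0],[-0.18,0,0,0,0,0],[0,0,0,0,0,0],[0,0,0,0,0,0]]]'; python3 -m crank '[[[0.3,0,-0.3,0,0,0],[0.3,0,-0.7,0,0,0],[0.3,0,-0.7,0,0,0],[0.5,0,-0.7,0,0,0],[0.8,0,-0.7,0,0,0],[0.8,0,-0.7,0,0,0],[0.8,0,0,0,0,0],[0,0,0,0,0,0],[0,0,0,0,0,0]]]'; python3 look.py pics/s9.png
```

```text
clock: 18.15
eef_pos: [543.8, -86.3, 63.2]
tool_rot: [-3.138, -0.008, 1.706]
force: [0.2, -0.0, -0.0]
width: 19.6
clock: 18.9
eef_pos: [526.1, 37.9, 187.4]
tool_rot: [-3.138, -0.014, 1.708]
force: [0.0, -0.6, 0.4]
width: 20.4
t 18.9 at [-1.6 35.2] 187.4 hdg 90.4 w 20 F [ 0.  -0.6  0.4] tilt [ 0.014 -0.004]
shift [-4.17  0.04  4.05]
turn rz 0.07
shift after turn [-4.11  0.05  4.11]
cradled disc [-1.4 12.2]
0.7 [126. 277.  21.  17.] [ -64.9 -176.7]
0.59 [180. 274.  12.  14.] [  16.1 -128.5]
0.53 [174. 286.   8.   6.] [  19.1 -152.7]
```

View pics/s9.png

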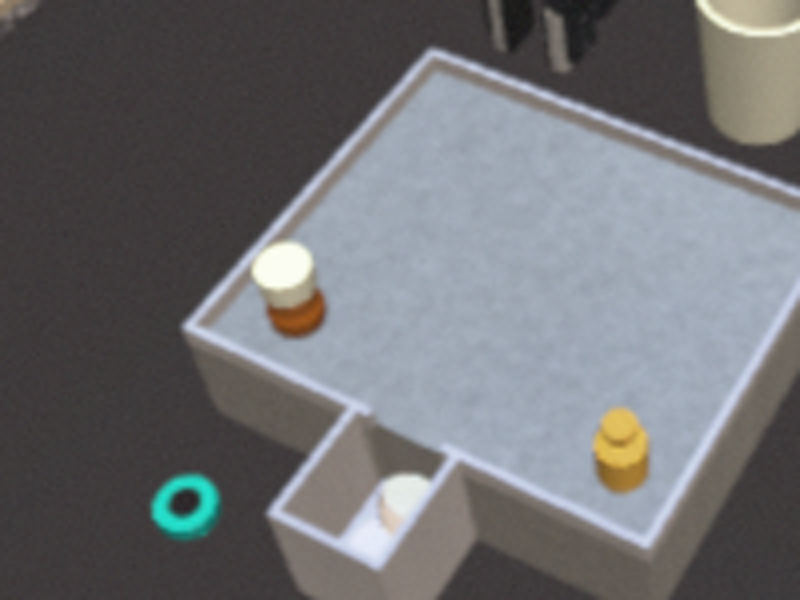

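The deck is empty and the discs are piled in the slot at (405,505). The jar at (290,290) and the weight at (620,450) are on the same pixels as before. I'll check the cup and bottle, then hand in.

```bash
python3 -c "
from h import *
b=ctrl.get_image('scene')
for q in('cup','bottle','jar','weight'): print(q,[(np.round(d['extent']).tolist(),round(d['conf'],2)) for d in ctrl.search_frame(q,b)][:2])
print(ctrl.finish_job())"
```

```text
cup [([268.0, 160.0, 33.0, 49.0], 0.9), ([330.0, 155.0, 36.0, 50.0], 0.66)]
bottle [([297.0, 292.0, 28.0, 40.0], 0.91)]
jar [([152.0, 222.0, 18.0, 26.0], 0.73)]
weight [([237.0, 262.0, 14.0, 20.0], 0.74)]
the job is handed in; nothing more can be done
None
```

All three discs went through the gate into the slot, one at a time, and I handed the job in at about 19 s of the 67 s allowed. I pushed each disc with the two fingertips set 20 mm apart, so it stayed nested between them. For the two side discs I pushed diagonally and turned the tool in contact to line up with the gate.

**Last checks:**
- **Discs:** the deck is empty in the final picture and the pile lies on the slot floor, well below the deck. The pile hides part of itself, so I could not count all three discs. I saw the first two in the slot after their pushes. The third I last measured at about (0, -80) mm, in front of the gate, before the final push.
- **Jar, weight, cup and bottle:** all are within 1 px (centre position) of where they started in the scene camera, and all are upright.
- **Robot:** it ended clear of everything, 187 mm above the bench.

**Disagreements:**
- **First push:** it ran about 6 mm past its target and touched the rim with about 3 N, which is harmless.
- **Disc finder:** it kept reporting the turquoise look-alike and spots inside the slot as discs on the deck. I ignored those because of where they were.

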